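# Release the pressure lid of a board test fixture by its twin catches

### The job

The board test fixture has finished: open it. Press the two black thumb pads of its lid catches down together, one fingertip on each, and keep both fully down until the spring-loaded clear lid has risen by itself all the way to its stop, then let go of both pads and move clear. Do not touch the lid, do not press the round start button beside the right pad, and leave everything else on the bench where it is.

Things in the scene. Friction and masses are not known exactly. Their poses are not given: they have to be found in the camera images.
- fixture: the fixture, screwed to the bench: grey and black box 270 mm long (x) by 190 mm wide (y), origin at the centre of its underside. Its -x end is the front: a low aluminium deck 45 mm above the bench with the catches and the start button. The rear part is 70 mm high, with the board under the lid. +y is left when looking from the front towards the lid
- pad_left (a point): centre of the top face of the left catch's black thumb pad, 28 mm along the fixture's x and 22 mm along y; 72 mm above the bench, 27 mm above the deck, at fixture x -103, y +30 mm. The pads are 60 mm apart centre to centre, 38 mm free between them. Each steel upright stands 45 mm behind its pad's centre, up to 114 mm above the bench, leaning 10 mm towards the pad when pressed
- pad_right (a point): the same for the right catch, at fixture x -103, y -30 mm; nothing between the two pads or beside them stands higher than they do
- catch_left (a joint): rotation of the left rocker catch in rad: 0 at rest, 0.17 fully down on its stop (pad centre 10.5 mm lower, tilted 10 degrees). It pushes back at the pad with 1.5 N at rest, 5 N fully down. Its nose hooks over the lid's front edge and frees it from about 0.11; if it is let go before the lid has risen 0.16 rad, a higher safety nose stops the lid part-way (pressing both again frees it)
- catch_right (a joint): the same for the right rocker catch; the lid stays shut unless both catches are pressed at the same time
- lid (a joint): opening angle of the clear lid in rad: 0 shut, 0.30 fully risen on its stop (front edge 38 mm higher than shut, 138 mm above the bench). It is hinged along the rear; a spring lifts it and a damper slows it, so that it takes about 3 s to rise once both catches are pressed
- lid_front (a point): middle of the lid's front edge, top face, at fixture x = -30 mm, 99 mm above the bench when shut; the lid is 120 mm long, 130 mm wide, with aluminium edges, and has two steel tabs under the noses that reach 10 mm farther forward
- start_button (a joint): travel of the round grey start button in m: 0 at rest, 0.005 pressed; it must not be pressed
- start_button_top (a point): centre of the top of the start button, 18 mm across in a black 34 mm collar, 62 mm above the bench, at fixture x = -103 mm, y = -72 mm
- pin_pot_mid (a point): small aluminium pot, 22 mm across and 24 mm high, standing loose on the deck outside the left pad; point at its centre
- screwdriver_mid (a point): loose screwdriver 150 mm long lying to the left of the fixture; point near its middle
- brush_mid (a point): loose brush 150 mm long with a wooden handle lying to the right of the fixture; point near its middle
- flux_bottle_mid (a point): loose white bottle, 28 mm across and 75 mm high, standing in front of the fixture to the right; point at its centre
- tweezers_mid (a point): loose steel tweezers 125 mm long, 10 mm high, lying in front of the fixture to the left; point near their middle
- solder_spool_mid (a point): loose solder spool, 54 mm across and 34 mm high, standing away to one side; point at its centre
- screw_jar_mid (a point): loose glass jar with a grey cap, 52 mm across and 55 mm high, standing away to the other side; point at its centre

How it is judged:
On the way, in this order (a step that is already met when the one before it is completed fails the run):
1. both pads pressed down together by the fingers, far enough to free the lid (value of joint each of catch_left, catch_right above 0.1 rad and contact force between the fingers and catch_left above 0.5 N and contact force between the fingers and catch_right above 0.5 N), for 0.3 s.
2. both pads still held down by the fingers when the lid has reached its stop (all of step 1 and value of joint lid above 0.28 rad), for 0.1 s.
At the end, for the whole second after the job is handed in: The lid is up at its stop (over 0.28 of 0.30 rad), both catches have sprung back to rest (under 0.03 rad), the start button is out, and every loose thing is within 20 mm of where it stood (value of joint lid above 0.28 rad and value of joint each of catch_left, catch_right below 0.03 rad and value of joint start_button below 0.002 m and distance of each of pin_pot_mid, screwdriver_mid, brush_mid, flux_bottle_mid, tweezers_mid, solder_spool_mid, screw_jar_mid from where it was at the start of the episode below 0.02 m); the robot touches nothing.
It fails at once if the robot touches the lid (over 1.5 N) (contact force between any of the arm, the fingers and lid above 1.5 N).
It fails at once if the start button is pressed (over 2.5 mm of its 5 mm) (value of joint start_button above 0.0025 m).
It fails at once if a loose thing is lifted or shoved more than 30 mm (distance of any of pin_pot_mid, screwdriver_mid, brush_mid, flux_bottle_mid, tweezers_mid, solder_spool_mid, screw_jar_mid from where it was at the start of the episode above 0.03 m).
It also fails if it takes over 40 s, if anything falls off the work surface, if the arm or the gripper's body presses on something with over 40 N, if the wrist force passes 120 N, or if a joint passes its speed limit or range.

### The arm

A 6-joint arm with a two-finger parallel gripper is mounted at the origin on the work surface. World frame = base frame: x ahead of the robot, y to its left, z up, the work surface at z = 0. Lengths are in m, angles in rad, forces in N, time in s.
With the tool pointing down it reaches from about 0.225 to 0.875 m from the base axis. Payload 3.4 kg.
Tool frame: the origin (TCP) lies at the centre of the arm's flange, where the gripper is bolted on; the fingertips stand manip.tcp_to_tips ahead of it and the grasp point (between the pads) lies 155 mm ahead of it (manip.tcp_to_tips is the distance from the TCP to the fingertips, in m); z points along the fingers, y is the line along which they close (so a half turn about z gives the same grasp; the last joint's range is limited). The gripper opens to 85 mm and grips with 20 to 120 N. Pads are 22 mm wide; open, the fingers measure 114 mm over their backs; the gripper's body (76 mm by 85 mm) begins 54 mm behind the grasp point. The pads swing forward as they close: fully open they stand 13 mm farther back than shut.
Start: joints at [-1.335, 0.276, 1.505, -0, 1.361, -0.121], TCP at [0.201, -0.539, 0.405] pointing down, gripper open.
Joint ranges: [-2.89, 2.89], [-0.75, 2.08], [0.22, 2.7], [-1.18, 4.32], [0.11, 2.71], [-2.7, 2.7]. Speed limits (rad/s): [2.57, 2.57, 3.14, 3.14, 3.14, 3.14].

### API

Orientations are given as a unit quaternion [w, x, y, z].
In Python, from rig import sensors, imaging, manip gives the robot as it stands. The module is installed in compiled form; this text tells all that it offers.
- The arm moves only by the tool jog_arm, never from a script. Its argument "plan" is a list of rows, each an object of numbers: "dx", "dy", "dz": the shift along the tool's x, y, z in mm; "ax", "ay", "az": the turn, a rotation vector about the tool's x, y, z in units of 6 degrees (1.0 is 6 degrees); "grip": the closure, from 0 (fully open) to 1 (shut). A call has 1 to 20 rows; each row shifts and turns the commanded pose from where the row before left it, along the tool's axes as they then stand; what a row does not reach is not made up. A row lasts 1/12 s, in which the tool goes at most 41.7 mm and 7.16 degrees, less where a joint would pass 70% of its speed; a pose out of reach is approached as far as the arm can. A call is refused whole if a number of a shift passes 41.7 or a number of a turn 1, either way. A call with a gripper value outside its range is refused whole. The fingers move at their own pace and stop on an object; "grip_force" is the grip in N (left out, the last holds). Time passes only in rows, so rows that do not move let the fingers close. It gives the time, the measured TCP pose, the force, the opening and the grip force at its end, in the units of the state.
- sensors.get_state(): the state, without advancing time (a new reading comes with each control period).
- imaging.get_image(name): name is "scene" or "top" or "wrist"; returns a dict with "image" (420x560x3 uint8, red, green, blue), "K" (3x3 intrinsics, pixels), "k1" (the pictures are not rectified: a ray, as slopes to the right and down, at radius r is drawn at 1 + k1 r^2 times it, then the intrinsics apply), "extrinsics" (4x4, takes a point from world to camera coordinates). Camera axes: x right, y up, looking along -z (the intrinsics and any distortion apply to the point x, -y, -z); pixel columns grow to the right and rows downward; lengths in m; the calibration is good to about 2 mm. A picture is of the moment at which its call begins. There is no depth.
- manip.sign_off(): hands the job in; it is judged then, once.
The state is a dict: "clock": time; "qpos": joint angles; "qd": joint speeds; "effort": joint torques, N m; "position": TCP position; "ee_rot": TCP orientation; "contact_force": force on the tool from outside, world axes, zero at the start; "moment": the same for the moment, N m; "width": finger opening in m; "gripper_force": force on a finger pad.
Only numpy, scipy, OpenCV 4.12 (cv2) and the standard library are available. Lean on these libraries where they do the work, as an engineer would, in place of code of your own. Each camera call takes 0.05 s, during which the arm holds its last target. There are 200 camera calls.

## Working session

There is one attempt and no reset: what is moved stays moved. The work goes in short steps, Python scripts to look and compute and a tool call to move; the robot and the scene stay as the last step left them, time stands still between calls to the robot, and variables do not carry over. Pictures are saved under pics/ and viewed, at most 10 in all, crops included, and the job is handed in when it is done.

Besides the shell and the picture viewer there is one more tool, called after "Emit:" by a JSON object that holds its "api" and its "payload", one argument or row to a line. jog_arm: Moves the arm, as the interface text tells. Its arguments: {"type":"object","properties":{"plan":{"type":"array"},"grip_force":{"type":"number"}},"required":["plan"]}

```bash
mkdir -p pics; cat > h.py <<'E'
import numpy as np, cv2
from rig import sensors, imaging, manip
def cast(im,uv,z):
    K=im["K"];k1=im["k1"];E=np.array(im["extrinsics"])
    d=np.linalg.inv(K)@np.array([uv[0],uv[1],1.]);s=d[:2]/d[2];r=s.copy()
    for _ in range(30): r=s/(1+k1*(r@r))
    c=np.array([r[0],-r[1],-1.]);R=E[:3,:3];o=-R.T@E[:3,3];w=R.T@c
    return o+w*(z-o[2])/w[2]
def proj(im,p):
    E=np.array(im["extrinsics"]);c=E[:3,:3]@np.array(p)+E[:3,3]
    s=np.array([c[0],-c[1]])/-c[2];s=s*(1+im["k1"]*(s@s));q=im["K"]@np.array([*s,1]);return q[:2]
E
python3 - <<'E'
from h import *
s=sensors.get_state();print(s,manip.tcp_to_tips)
for n in("top","scene"):
    im=imaging.get_image(n);cv2.imwrite(f"pics/{n}0.png",im["image"][:,:,::-1]);np.save(f"pics/{n}0.npy",im,allow_pickle=True)
    E=np.array(im["extrinsics"]);print(n,im["K"],im["k1"],-E[:3,:3].T@E[:3,3])
E
```

```text
{'clock': 0.0, 'qpos': array([-1.33498959e+00,  2.76625703e-01,  1.50615114e+00, -9.96166262e-06,
        1.36070551e+00, -1.21041902e-01]), 'qd': array([-0.00088178,  0.00046593, -0.00119913,  0.00154284, -0.00043629,
        0.00079677]), 'effort': array([ 4.16894036e-04, -4.16768003e+01, -2.45803463e+01, -2.06740051e-04,
        1.11413226e-02,  3.91983022e-06]), 'position': array([ 0.20078154, -0.53857968,  0.40381472]), 'ee_rot': array([-9.43012886e-04,  9.84123940e-01,  1.77480077e-01, -5.90501891e-05]), 'contact_force': array([-0.13736178,  0.45413991, -0.49903436]), 'moment': array([ 0.03378946,  0.04982024, -0.04847716]), 'gripper_force': 0.0, 'width': 0.08553225653546123} 0.1734
top [[380.51123362   0.         281.02882419]
 [  0.         380.51123362 208.89278762]
 [  0.           0.           1.        ]] -0.06958896902209127 [0.43596969 0.00971472 1.05557689]
scene [[384.70952934   0.         280.20899556]
 [  0.         384.70952934 215.03373022]
 [  0.           0.           1.        ]] -0.09980644048260838 [ 0.9875204  -0.83478009  0.86091513]
```

View pics/top0.png

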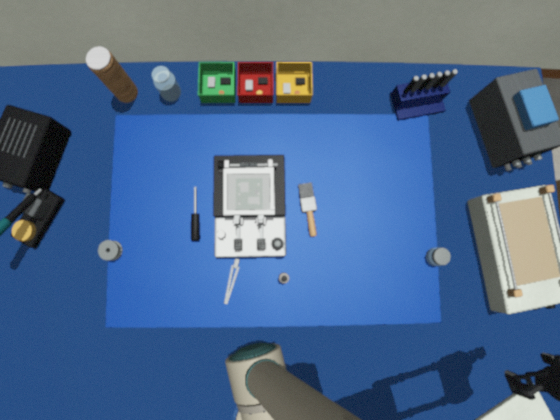

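View pics/scene0.png

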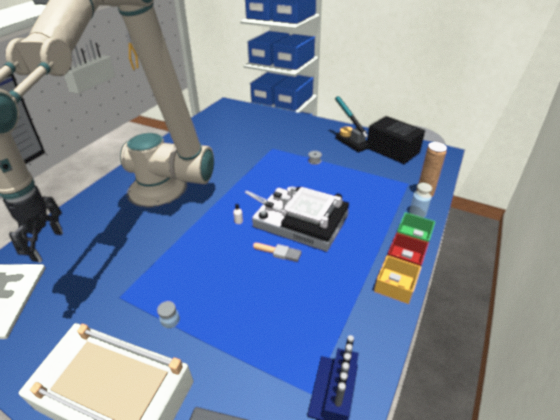

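The top view shows the fixture at about columns 215-285 and rows 155-257. Its front faces the robot (down in the picture), with the pads near (238,244) and (262,244) and the start button near (278,243). I'll measure on a magnified crop.

```bash
python3 - <<'E'
from h import *
im=np.load("pics/top0.npy",allow_pickle=True).item();a=im["image"]
x0,y0,x1,y1=205,145,300,265
c=cv2.resize(a[y0:y1,x0:x1],None,fx=5,fy=5,interpolation=cv2.INTER_CUBIC)
cv2.imwrite("pics/crop0.png",c[:,:,::-1])
g=cv2.cvtColor(a,cv2.COLOR_RGB2HSV)
def blobs(mask,lo=8):
    n,l,st,ce=cv2.connectedComponentsWithStats(mask.astype(np.uint8))
    for i in range(1,n):
        if st[i,4]>=lo and x0<ce[i][0]<x1 and y0<ce[i][1]<y1: print(st[i],ce[i].round(2),cast(im,ce[i],.072)[:2].round(4))
print("dark");blobs((g[...,2]<70))
nb=((g[...,1]<90)).astype(np.uint8); nb[:145]=0;nb[262:]=0;nb[:,:205]=0;nb[:,292:]=0
# deck: bright grey
d=((g[...,1]<90)&(g[...,2]>120)).astype(np.uint8);d[:215]=0;d[262:]=0;d[:,:208]=0;d[:,292:]=0
cn=max(cv2.findContours(d,0,2)[0],key=cv2.contourArea);r=cv2.minAreaRect(cn);print(r)
for p in cv2.boxPoints(r): print(p,cast(im,p,.045)[:2].round(4))
E
```

```text
dark
[215 158   8  14  80] [218.66 163.94] [0.6917 0.1454]
[218 172   4   3  10] [219.5 173. ] [0.6671 0.1429]
[215 215   8   2  14] [218.5 215.5] [0.5542 0.1441]
[275 214   9   2  12] [279.33 214.75] [ 0.555  -0.0139]
[242 216  14   1  14] [248.5 216. ] [0.5523 0.0662]
((249.5, 238.0), (46.0, 71.0), 90.0)
[214. 215.] [0.5589 0.1598]
[285. 215.] [ 0.5575 -0.0297]
[285. 261.] [ 0.4354 -0.0283]
[214. 261.] [0.4371 0.1585]
```

View pics/crop0.png

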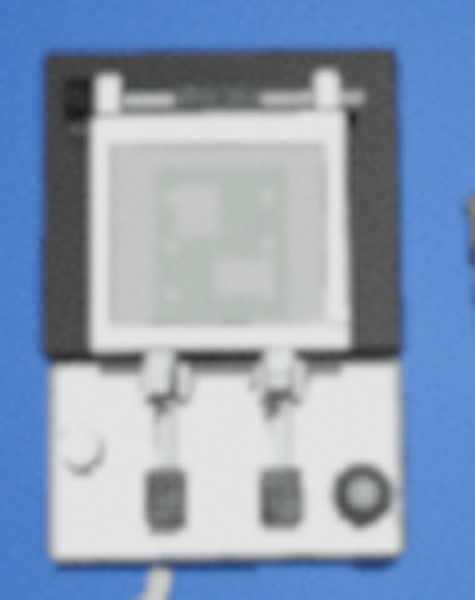

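The crop shows the two pads at (165,498) and (281,498), the start-button collar at (361,494), and the pot at (83,448). The fixture is nearly square to the world axes. Next I'll get sub-pixel centres and cross-check them against the given sizes.

```bash
python3 - <<'E'
from h import *
im=np.load("pics/top0.npy",allow_pickle=True).item();a=im["image"]
g=cv2.GaussianBlur(cv2.resize(cv2.cvtColor(a,cv2.COLOR_RGB2GRAY)[145:265,205:300],None,fx=5,fy=5,interpolation=cv2.INTER_CUBIC),(5,5),0)
full=lambda p:((np.array(p)+.5)/5-.5)+[205,145]
P={}
for n,(u,v),h,w in(("L",(165,498),.072,34),("R",(281,498),.072,34),("B",(361,494),.060,38)):
    m=np.zeros_like(g);s=(slice(v-50,v+45),slice(u-w,u+w));m[s]=(g[s]<150)
    k,l,st,ce=cv2.connectedComponentsWithStats(m);i=l[v,u] or 1+np.argmax(st[1:,4])
    bb=st[i];c=(bb[0]+bb[2]/2-.5,bb[1]+bb[3]/2-.5);P[n]=cast(im,full(c),h);print(n,bb,ce[i],P[n].round(4),cast(im,full(ce[i]),h).round(4))
d=P["L"]-P["R"];print("LR",np.linalg.norm(d[:2]),"yaw deg",np.degrees(np.arctan2(-d[0],d[1])),"RB",np.linalg.norm((P["R"]-P["B"])[:2]))
# deck corners and front/rear base corners
for p,h in(((50,560),.045),((403,556),.045),((46,50),.070),((397,50),.07)): print(p,cast(im,full(p),h).round(4))
# yaw & centre from scene view: reproject pads
sc=np.load("pics/scene0.npy",allow_pickle=True).item();b=sc["image"][180:255,245:355]
c=cv2.resize(b,None,fx=7,fy=7,interpolation=cv2.INTER_CUBIC)[:,:,::-1].copy()
for n in P:
    q=proj(sc,P[n]);print(n,q);cv2.drawMarker(c,tuple(int(t) for t in ((q-[245,180]+.5)*7)),(0,0,255),0,15,1)
cv2.imwrite("pics/sc1.png",c)
E
```

```text
L [ 147  471   38   60 2104] [165.38688213 499.98431559] [0.4782 0.094  0.072 ] [0.4785 0.094  0.072 ]
R [ 261  470   40   57 2029] [280.36816166 498.43026121] [0.479  0.0348 0.072 ] [0.4788 0.0349 0.072 ]
B [ 334  466   59   61 2240] [362.14107143 495.72142857] [ 0.4802 -0.0079  0.06  ] [ 0.4803 -0.0074  0.06  ]
LR 0.059152939244872076 yaw deg 0.7601551500339979 RB 0.04273838785610463
(50, 560) [0.4486 0.157  0.045 ]
(403, 556) [ 0.449 -0.029  0.045]
(46, 50) [0.7179 0.159  0.07  ]
(397, 50) [ 0.717  -0.0281  0.07  ]
L [276.73529002 192.66904705]
R [268.60876435 202.26224765]
B [262.73368459 212.4766753 ]
```

View pics/sc1.png

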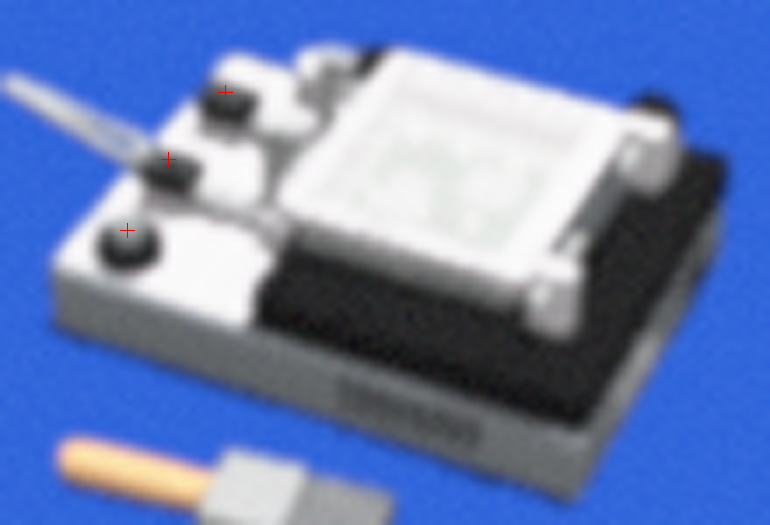

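The pads are 59.2 mm apart (60 expected) and the deck corners agree with the given sizes. The pad midpoint is near (0.479, 0.064) with a yaw of about 0.4°. The scene view confirms it to within 1-2 pixels. I'll move above the pads now.

Emit:
{"api": "jog_arm", "payload": {
  "plan": [
    {"az": 0.83, "grip": 0.45},
    {"az": 0.83, "grip": 0.45},
    {"az": 0.83, "grip": 0.45},
    {"az": 0.83, "grip": 0.45},
    {"dx": 17, "dy": -37.5, "grip": 0.45},
    {"dx": 17, "dy": -37.5, "grip": 0.45},
    {"dx": 17, "dy": -37.5, "grip": 0.45},
    {"dx": 17, "dy": -37.5, "grip": 0.45},
    {"dx": 17, "dy": -37.5, "grip": 0.45},
    {"dx": 17, "dy": -37.5, "grip": 0.45},
    {"dx": 17, "dy": -37.5, "grip": 0.45},
    {"dx": 17, "dy": -37.5, "grip": 0.45},
    {"dx": 17, "dy": -37.5, "grip": 0.45},
    {"dx": 17, "dy": -37.5, "grip": 0.45},
    {"dx": 17, "dy": -37.5, "grip": 0.45},
    {"dx": 17, "dy": -37.5, "grip": 0.45},
    {"dx": 17, "dy": -37.5, "grip": 0.45},
    {"dx": 17, "dy": -37.5, "grip": 0.45},
    {"dx": 17, "dy": -37.5, "grip": 0.45},
    {"dx": 17, "dy": -37.5, "grip": 0.45}
  ]
}}

```text
$.plan[0]: bad value
```

Emit:
{"api": "jog_arm", "payload": {
  "plan": [
    {"grip": 0.45},
    {"grip": 0.45}
  ]
}}

```text
$.plan[0]: bad value
```

```bash
cat > look.py <<'E'
from h import *
import sys
from scipy.spatial.transform import Rotation as Ro
s=sensors.get_state();q=s["ee_rot"];R=Ro.from_quat([*q[1:],q[0]]).as_matrix()
print("t",s["clock"],"pos",s["position"].round(4),"w",round(s["width"],4),"F",s["contact_force"].round(1),"M",s["moment"].round(2),"\nR",R.round(4).tolist(),"q",s["qpos"].round(2))
for n in sys.argv[2:]:
    im=imaging.get_image(n);cv2.imwrite(f"pics/{n}{sys.argv[1]}.png",im["image"][:,:,::-1]);np.save(f"pics/{n}{sys.argv[1]}.npy",im,allow_pickle=True)
E
python3 look.py 1 wrist
```

```text
t 0.1 pos [ 0.2008 -0.5386  0.404 ] w 0.0853 F [ 0.1  0.3 -0.2] M [-0.02 -0.07 -0.01] 
R [[0.937, 0.3493, -0.0004], [0.3493, -0.937, 0.0016], [0.0002, -0.0016, -1.0]] q [-1.33  0.28  1.51 -0.    1.36 -0.12]
```

View pics/wrist1.png

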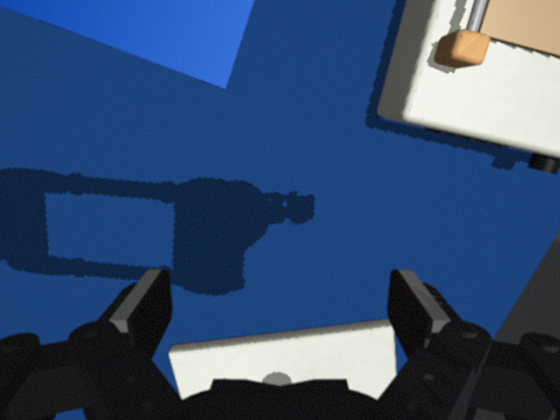

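The arm didn't move: the call was refused, probably because each row needs every field. The wrist view only shows the start pose, with the open fingers in the frame. I'll resend with full rows.

Emit:
{"api": "jog_arm", "payload": {
  "plan": [
    {"dx": 0, "dy": 0, "dz": 0, "ax": 0, "ay": 0, "az": 0.83, "grip": 0.45},
    {"dx": 0, "dy": 0, "dz": 0, "ax": 0, "ay": 0, "az": 0.83, "grip": 0.45},
    {"dx": 0, "dy": 0, "dz": 0, "ax": 0, "ay": 0, "az": 0.83, "grip": 0.45},
    {"dx": 0, "dy": 0, "dz": 0, "ax": 0, "ay": 0, "az": 0.83, "grip": 0.45},
    {"dx": 17, "dy": -37.5, "dz": 0, "ax": 0, "ay": 0, "az": 0, "grip": 0.45},
    {"dx": 17, "dy": -37.5, "dz": 0, "ax": 0, "ay": 0, "az": 0, "grip": 0.45},
    {"dx": 17, "dy": -37.5, "dz": 0, "ax": 0, "ay": 0, "az": 0, "grip": 0.45},
    {"dx": 17, "dy": -37.5, "dz": 0, "ax": 0, "ay": 0, "az": 0, "grip": 0.45},
    {"dx": 17, "dy": -37.5, "dz": 0, "ax": 0, "ay": 0, "az": 0, "grip": 0.45},
    {"dx": 17, "dy": -37.5, "dz": 0, "ax": 0, "ay": 0, "az": 0, "grip": 0.45},
    {"dx": 17, "dy": -37.5, "dz": 0, "ax": 0, "ay": 0, "az": 0, "grip": 0.45},
    {"dx": 17, "dy": -37.5, "dz": 0, "ax": 0, "ay": 0, "az": 0, "grip": 0.45},
    {"dx": 17, "dy": -37.5, "dz": 0, "ax": 0, "ay": 0, "az": 0, "grip": 0.45},
    {"dx": 17, "dy": -37.5, "dz": 0, "ax": 0, "ay": 0, "az": 0, "grip": 0.45},
    {"dx": 17, "dy": -37.5, "dz": 0, "ax": 0, "ay": 0, "az": 0, "grip": 0.45},
    {"dx": 17, "dy": -37.5, "dz": 0, "ax": 0, "ay": 0, "az": 0, "grip": 0.45},
    {"dx": 17, "dy": -37.5, "dz": 0, "ax": 0, "ay": 0, "az": 0, "grip": 0.45},
    {"dx": 17, "dy": -37.5, "dz": 0, "ax": 0, "ay": 0, "az": 0, "grip": 0.45},
    {"dx": 17, "dy": -37.5, "dz": 0, "ax": 0, "ay": 0, "az": 0, "grip": 0.45},
    {"dx": 17, "dy": -37.5, "dz": 0, "ax": 0, "ay": 0, "az": 0, "grip": 0.45}
  ]
}}

```text
clock: 1.82
position: [0.4675, 0.0659, 0.4046]
ee_rot: [0.0, 1.0, 0.005, 0.0]
contact_force: [0.3, -1.0, -0.5]
width: 0.0471
gripper_force: 0.0
```

Emit:
{"api": "jog_arm", "payload": {
  "plan": [
    {"dx": 0, "dy": 0, "dz": 0, "ax": 0, "ay": 0.5, "az": 0, "grip": 0.45},
    {"dx": 0, "dy": 0, "dz": 0, "ax": 0, "ay": 0.5, "az": 0, "grip": 0.45},
    {"dx": 0, "dy": 0, "dz": 0, "ax": 0, "ay": 0, "az": 0, "grip": 0.45},
    {"dx": 0, "dy": 0, "dz": 0, "ax": 0, "ay": 0, "az": 0, "grip": 0.45}
  ]
}}

```text
clock: 2.15
position: [0.4668, 0.0639, 0.4045]
ee_rot: [-0.0, 0.999, 0.005, 0.051]
contact_force: [0.1, -0.6, 0.1]
width: 0.0469
gripper_force: 0.0
```

```bash
python3 look.py 2 wrist
```

```text
t 2.15 pos [0.4668 0.0639 0.4045] w 0.0469 F [ 0.1 -0.6  0.1] M [ 0.03  0.05 -0.05] 
R [[0.9947, 0.0096, 0.1028], [0.0096, -1.0, 0.0008], [0.1028, 0.0002, -0.9947]] q [-0.01  0.09  1.75  0.    1.2   1.55]
```

View pics/wrist2.png

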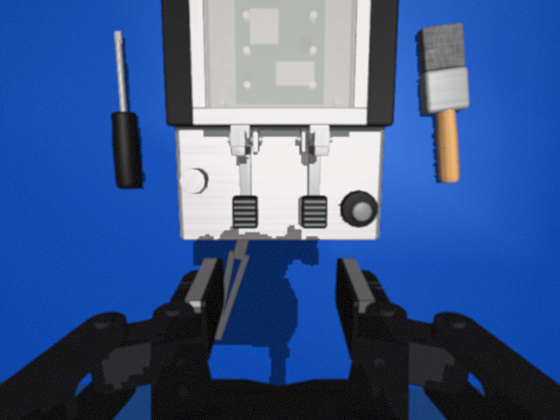

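The wrist view shows the pads clearly at (245,212) and (314,212), with the button at (359,209). I'll cast those rays to refine the midpoint and work out the shift.

```bash
python3 - <<'E'
from h import *
im=np.load("pics/wrist2.npy",allow_pickle=True).item();a=im["image"]
g=cv2.cvtColor(a,cv2.COLOR_RGB2GRAY);P={}
for n,(u,v),h in(("L",(245,212),.072),("R",(314,212),.072)):
    m=(g[v-28:v+25,u-24:u+24]<125).astype(np.uint8);m=cv2.morphologyEx(m,cv2.MORPH_CLOSE,np.ones((5,5)))
    k,l,st,ce=cv2.connectedComponentsWithStats(m);i=1+np.argmax(st[1:,4]);b=st[i]
    x,y,w,hh=b[0]+u-24,b[1]+v-28,b[2],b[3]
    A=cast(im,(x-.5,y-.5),h);B=cast(im,(x+w-.5,y+hh-.5),h);P[n]=(A+B)/2;print(n,(x,y,w,hh),(A-B).round(4),P[n].round(4))
d=P["L"]-P["R"];M=(P["L"]+P["R"])/2;print("sep",np.linalg.norm(d),"yaw",np.degrees(np.arctan2(-d[0],d[1])),"mid",M.round(4))
for n,p,h in(("btn",(360.5,210),.062),("frontL",(180,238.5),.045),("frontR",(379.5,239.5),.045)):print(n,cast(im,p,h).round(4))
E
```

```text
L (np.int32(221), np.int32(195), np.int32(48), np.int32(42)) [0.0361 0.0408 0.    ] [0.4775 0.0926 0.072 ]
R (np.int32(299), np.int32(194), np.int32(28), np.int32(34)) [0.0292 0.0247 0.    ] [0.4825 0.0348 0.072 ]
sep 0.05806922876258787 yaw 4.984760201601494 mid [0.48   0.0637 0.072 ]
btn [ 0.4817 -0.0084  0.062 ]
frontL [0.4494 0.1563 0.045 ]
frontR [ 0.4505 -0.0317  0.045 ]
```

The right pad comes out at (0.4825, 0.0348). The left blob merged with a neighbouring shape, so I'm discarding it. The button puts the centre line at y = 0.0636, so the midpoint is about (0.481, 0.064). The tips are already close to that, so I'll go down to just above the pads.

Emit:
{"api": "jog_arm", "payload": {
  "plan": [
    {"dx": -4, "dy": 0, "dz": 36, "ax": 0, "ay": 0, "az": 0, "grip": 0.46},
    {"dx": -4, "dy": 0, "dz": 36, "ax": 0, "ay": 0, "az": 0, "grip": 0.46},
    {"dx": -4, "dy": 0, "dz": 36, "ax": 0, "ay": 0, "az": 0, "grip": 0.46},
    {"dx": -4, "dy": 0, "dz": 33, "ax": 0, "ay": 0, "az": 0, "grip": 0.46},
    {"dx": 0, "dy": 0, "dz": 0, "ax": 0, "ay": 0, "az": 0, "grip": 0.46},
    {"dx": 0, "dy": 0, "dz": 0, "ax": 0, "ay": 0, "az": 0, "grip": 0.46},
    {"dx": 0, "dy": 0, "dz": 0, "ax": 0, "ay": 0, "az": 0, "grip": 0.46}
  ]
}}

```text
clock: 2.78
position: [0.4674, 0.0632, 0.2643]
ee_rot: [-0.0, 0.999, 0.004, 0.054]
contact_force: [0.3, 0.6, -0.3]
width: 0.0462
gripper_force: 0.0
```

```bash
python3 look.py 3 wrist scene
```

```text
t 2.7833 pos [0.4674 0.0632 0.2643] w 0.0462 F [ 0.3  0.6 -0.3] M [-0.    0.02 -0.04] 
R [[0.9942, 0.0082, 0.107], [0.0081, -1.0, 0.0007], [0.107, 0.0002, -0.9943]] q [-0.01  0.23  1.97  0.    0.84  1.55]
```

View pics/wrist3.png

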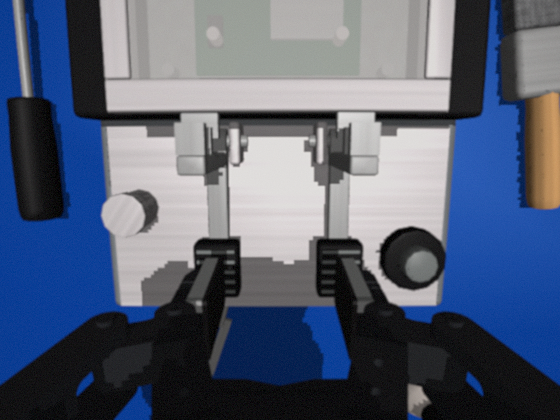

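The fingertips at about (205,262) and (350,262) line up over the two ribbed pads, and the button and pot are well clear. Now going down slowly until they touch.

Emit:
{"api": "jog_arm", "payload": {
  "plan": [
    {"dx": -1.2, "dy": -0.3, "dz": 5, "ax": 0, "ay": 0, "az": 0, "grip": 0.46},
    {"dx": -1.2, "dy": -0.3, "dz": 5, "ax": 0, "ay": 0, "az": 0, "grip": 0.46},
    {"dx": -1.2, "dy": 0, "dz": 5, "ax": 0, "ay": 0, "az": 0, "grip": 0.46},
    {"dx": 0, "dy": 0, "dz": 0, "ax": 0, "ay": 0, "az": 0, "grip": 0.46},
    {"dx": 0, "dy": 0, "dz": 0, "ax": 0, "ay": 0, "az": 0, "grip": 0.46}
  ]
}}

```text
clock: 3.3
position: [0.4638, 0.0643, 0.2471]
ee_rot: [-0.0, 0.999, 0.005, 0.052]
contact_force: [-0.2, -0.6, -0.1]
width: 0.046
gripper_force: 0.0
```

Emit:
{"api": "jog_arm", "payload": {
  "plan": [
    {"dx": -0.4, "dy": 0, "dz": 4, "ax": 0, "ay": 0, "az": 0, "grip": 0.46},
    {"dx": 0, "dy": 0, "dz": 0, "ax": 0, "ay": 0, "az": 0, "grip": 0.46},
    {"dx": 0, "dy": 0, "dz": 0, "ax": 0, "ay": 0, "az": 0, "grip": 0.46}
  ]
}}

```text
clock: 3.55
position: [0.4642, 0.0642, 0.2433]
ee_rot: [-0.0, 0.999, 0.005, 0.052]
contact_force: [-0.2, -0.0, 0.0]
width: 0.0461
gripper_force: 0.0
```

Emit:
{"api": "jog_arm", "payload": {
  "plan": [
    {"dx": -0.4, "dy": 0, "dz": 4, "ax": 0, "ay": 0, "az": 0, "grip": 0.46},
    {"dx": 0, "dy": 0, "dz": 0, "ax": 0, "ay": 0, "az": 0, "grip": 0.46},
    {"dx": 0, "dy": 0, "dz": 0, "ax": 0, "ay": 0, "az": 0, "grip": 0.46}
  ]
}}

```text
clock: 3.8
position: [0.464, 0.0642, 0.2395]
ee_rot: [-0.0, 0.999, 0.005, 0.052]
contact_force: [-1.4, -0.5, 3.1]
width: 0.0459
gripper_force: 1.8
```

Contact at TCP z of about 0.240, with 3 N total matching two catches at rest. Now pressing down to the stop.

Emit:
{"api": "jog_arm", "payload": {
  "plan": [
    {"dx": -0.3, "dy": 0, "dz": 3, "ax": 0, "ay": 0, "az": 0, "grip": 0.46},
    {"dx": -0.3, "dy": 0, "dz": 3, "ax": 0, "ay": 0, "az": 0, "grip": 0.46},
    {"dx": -0.2, "dy": 0, "dz": 2, "ax": 0, "ay": 0, "az": 0, "grip": 0.46},
    {"dx": -0.2, "dy": 0, "dz": 2, "ax": 0, "ay": 0, "az": 0, "grip": 0.46},
    {"dx": 0, "dy": 0, "dz": 0, "ax": 0, "ay": 0, "az": 0, "grip": 0.46}
  ]
}}

```text
clock: 4.22
position: [0.4633, 0.0643, 0.2317]
ee_rot: [-0.0, 0.999, 0.005, 0.052]
contact_force: [-11.6, 0.6, 26.4]
width: 0.0463
gripper_force: 13.9
```

Emit:
{"api": "jog_arm", "payload": {
  "plan": [
    {"dx": -0.1, "dy": 0, "dz": 1, "ax": 0, "ay": 0, "az": 0, "grip": 0.46},
    {"dx": 0, "dy": 0, "dz": 0, "ax": 0, "ay": 0, "az": 0, "grip": 0.46}
  ]
}}

```text
clock: 4.38
position: [0.4632, 0.0643, 0.2316]
ee_rot: [-0.0, 0.999, 0.005, 0.052]
contact_force: [-13.7, -1.2, 34.7]
width: 0.0463
gripper_force: 18.1
```

```bash
python3 look.py 4 scene wrist
```

```text
t 4.3833 pos [0.4632 0.0643 0.2316] w 0.0463 F [-13.7  -1.2  34.7] M [-0.03  1.5  -0.07] 
R [[0.9945, 0.0095, 0.1044], [0.0095, -1.0, 0.0007], [0.1044, 0.0003, -0.9945]] q [-0.01  0.27  2.02  0.    0.75  1.55]
```

34.7 N is well above the 10 N from the springs, so both catches should be on their stops. I'll hold for about 1.6 s and check that the lid is rising.

Emit:
{"api": "jog_arm", "payload": {
  "plan": [
    {"dx": 0, "dy": 0, "dz": 0, "ax": 0, "ay": 0, "az": 0, "grip": 0.46},
    {"dx": 0, "dy": 0, "dz": 0, "ax": 0, "ay": 0, "az": 0, "grip": 0.46},
    {"dx": 0, "dy": 0, "dz": 0, "ax": 0, "ay": 0, "az": 0, "grip": 0.46},
    {"dx": 0, "dy": 0, "dz": 0, "ax": 0, "ay": 0, "az": 0, "grip": 0.46},
    {"dx": 0, "dy": 0, "dz": 0, "ax": 0, "ay": 0, "az": 0, "grip": 0.46},
    {"dx": 0, "dy": 0, "dz": 0, "ax": 0, "ay": 0, "az": 0, "grip": 0.46},
    {"dx": 0, "dy": 0, "dz": 0, "ax": 0, "ay": 0, "az": 0, "grip": 0.46},
    {"dx": 0, "dy": 0, "dz": 0, "ax": 0, "ay": 0, "az": 0, "grip": 0.46},
    {"dx": 0, "dy": 0, "dz": 0, "ax": 0, "ay": 0, "az": 0, "grip": 0.46},
    {"dx": 0, "dy": 0, "dz": 0, "ax": 0, "ay": 0, "az": 0, "grip": 0.46},
    {"dx": 0, "dy": 0, "dz": 0, "ax": 0, "ay": 0, "az": 0, "grip": 0.46},
    {"dx": 0, "dy": 0, "dz": 0, "ax": 0, "ay": 0, "az": 0, "grip": 0.46},
    {"dx": 0, "dy": 0, "dz": 0, "ax": 0, "ay": 0, "az": 0, "grip": 0.46},
    {"dx": 0, "dy": 0, "dz": 0, "ax": 0, "ay": 0, "az": 0, "grip": 0.46},
    {"dx": 0, "dy": 0, "dz": 0, "ax": 0, "ay": 0, "az": 0, "grip": 0.46},
    {"dx": 0, "dy": 0, "dz": 0, "ax": 0, "ay": 0, "az": 0, "grip": 0.46},
    {"dx": 0, "dy": 0, "dz": 0, "ax": 0, "ay": 0, "az": 0, "grip": 0.46},
    {"dx": 0, "dy": 0, "dz": 0, "ax": 0, "ay": 0, "az": 0, "grip": 0.46},
    {"dx": 0, "dy": 0, "dz": 0, "ax": 0, "ay": 0, "az": 0, "grip": 0.46},
    {"dx": 0, "dy": 0, "dz": 0, "ax": 0, "ay": 0, "az": 0, "grip": 0.46}
  ]
}}

```text
clock: 6.15
position: [0.4632, 0.0643, 0.2316]
ee_rot: [-0.0, 0.999, 0.005, 0.052]
contact_force: [-13.2, 0.4, 34.3]
width: 0.046
gripper_force: 18.0
```

```bash
python3 look.py 5 scene wrist; python3 - <<'E'
from h import *
r=[]
for k in(4,5):
    b=np.load(f"pics/scene{k}.npy",allow_pickle=True).item()["image"][170:255,240:360]
    w=np.load(f"pics/wrist{k}.npy",allow_pickle=True).item()["image"][:210]
    r.append(np.vstack([cv2.resize(b,(396,280),interpolation=cv2.INTER_CUBIC),cv2.resize(w,(396,150))]))
cv2.imwrite("pics/cmp5.png",np.hstack(r)[:,:,::-1])
E
```

```text
t 6.15 pos [0.4632 0.0643 0.2316] w 0.046 F [-13.2   0.4  34.3] M [-0.04  1.49 -0.06] 
R [[0.9945, 0.0095, 0.1046], [0.0095, -1.0, 0.0007], [0.1046, 0.0003, -0.9945]] q [-0.01  0.27  2.02  0.    0.75  1.55]
```

View pics/cmp5.png

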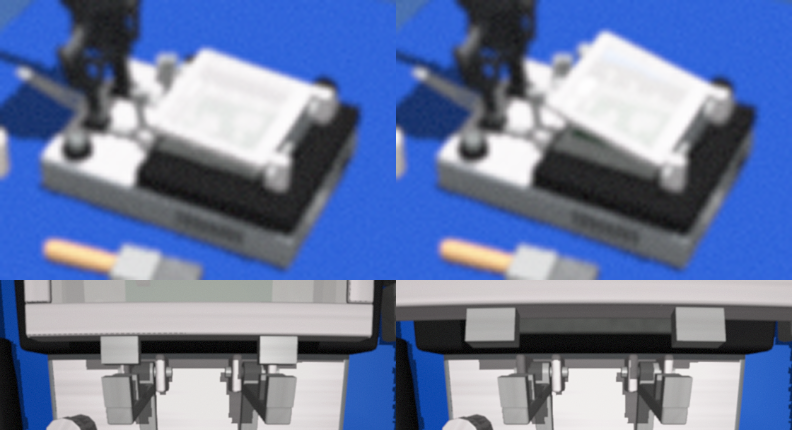

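The right-hand panels, 1.8 s later, show the lid lifted clear of both noses and still rising, and nothing is touching it. I'll keep holding for another 3.3 s, then compare frames near the end to confirm it has stopped.

Emit:
{"api": "jog_arm", "payload": {
  "plan": [
    {"dx": 0, "dy": 0, "dz": 0, "ax": 0, "ay": 0, "az": 0, "grip": 0.46},
    {"dx": 0, "dy": 0, "dz": 0, "ax": 0, "ay": 0, "az": 0, "grip": 0.46},
    {"dx": 0, "dy": 0, "dz": 0, "ax": 0, "ay": 0, "az": 0, "grip": 0.46},
    {"dx": 0, "dy": 0, "dz": 0, "ax": 0, "ay": 0, "az": 0, "grip": 0.46},
    {"dx": 0, "dy": 0, "dz": 0, "ax": 0, "ay": 0, "az": 0, "grip": 0.46},
    {"dx": 0, "dy": 0, "dz": 0, "ax": 0, "ay": 0, "az": 0, "grip": 0.46},
    {"dx": 0, "dy": 0, "dz": 0, "ax": 0, "ay": 0, "az": 0, "grip": 0.46},
    {"dx": 0, "dy": 0, "dz": 0, "ax": 0, "ay": 0, "az": 0, "grip": 0.46},
    {"dx": 0, "dy": 0, "dz": 0, "ax": 0, "ay": 0, "az": 0, "grip": 0.46},
    {"dx": 0, "dy": 0, "dz": 0, "ax": 0, "ay": 0, "az": 0, "grip": 0.46},
    {"dx": 0, "dy": 0, "dz": 0, "ax": 0, "ay": 0, "az": 0, "grip": 0.46},
    {"dx": 0, "dy": 0, "dz": 0, "ax": 0, "ay": 0, "az": 0, "grip": 0.46},
    {"dx": 0, "dy": 0, "dz": 0, "ax": 0, "ay": 0, "az": 0, "grip": 0.46},
    {"dx": 0, "dy": 0, "dz": 0, "ax": 0, "ay": 0, "az": 0, "grip": 0.46},
    {"dx": 0, "dy": 0, "dz": 0, "ax": 0, "ay": 0, "az": 0, "grip": 0.46},
    {"dx": 0, "dy": 0, "dz": 0, "ax": 0, "ay": 0, "az": 0, "grip": 0.46},
    {"dx": 0, "dy": 0, "dz": 0, "ax": 0, "ay": 0, "az": 0, "grip": 0.46},
    {"dx": 0, "dy": 0, "dz": 0, "ax": 0, "ay": 0, "az": 0, "grip": 0.46},
    {"dx": 0, "dy": 0, "dz": 0, "ax": 0, "ay": 0, "az": 0, "grip": 0.46},
    {"dx": 0, "dy": 0, "dz": 0, "ax": 0, "ay": 0, "az": 0, "grip": 0.46}
  ]
}}

```text
clock: 7.92
position: [0.4632, 0.0643, 0.2316]
ee_rot: [-0.0, 0.999, 0.005, 0.052]
contact_force: [-13.9, -0.6, 34.1]
width: 0.046
gripper_force: 18.0
```

Emit:
{"api": "jog_arm", "payload": {
  "plan": [
    {"dx": 0, "dy": 0, "dz": 0, "ax": 0, "ay": 0, "az": 0, "grip": 0.46},
    {"dx": 0, "dy": 0, "dz": 0, "ax": 0, "ay": 0, "az": 0, "grip": 0.46},
    {"dx": 0, "dy": 0, "dz": 0, "ax": 0, "ay": 0, "az": 0, "grip": 0.46},
    {"dx": 0, "dy": 0, "dz": 0, "ax": 0, "ay": 0, "az": 0, "grip": 0.46},
    {"dx": 0, "dy": 0, "dz": 0, "ax": 0, "ay": 0, "az": 0, "grip": 0.46},
    {"dx": 0, "dy": 0, "dz": 0, "ax": 0, "ay": 0, "az": 0, "grip": 0.46},
    {"dx": 0, "dy": 0, "dz": 0, "ax": 0, "ay": 0, "az": 0, "grip": 0.46},
    {"dx": 0, "dy": 0, "dz": 0, "ax": 0, "ay": 0, "az": 0, "grip": 0.46},
    {"dx": 0, "dy": 0, "dz": 0, "ax": 0, "ay": 0, "az": 0, "grip": 0.46},
    {"dx": 0, "dy": 0, "dz": 0, "ax": 0, "ay": 0, "az": 0, "grip": 0.46},
    {"dx": 0, "dy": 0, "dz": 0, "ax": 0, "ay": 0, "az": 0, "grip": 0.46},
    {"dx": 0, "dy": 0, "dz": 0, "ax": 0, "ay": 0, "az": 0, "grip": 0.46},
    {"dx": 0, "dy": 0, "dz": 0, "ax": 0, "ay": 0, "az": 0, "grip": 0.46},
    {"dx": 0, "dy": 0, "dz": 0, "ax": 0, "ay": 0, "az": 0, "grip": 0.46},
    {"dx": 0, "dy": 0, "dz": 0, "ax": 0, "ay": 0, "az": 0, "grip": 0.46},
    {"dx": 0, "dy": 0, "dz": 0, "ax": 0, "ay": 0, "az": 0, "grip": 0.46},
    {"dx": 0, "dy": 0, "dz": 0, "ax": 0, "ay": 0, "az": 0, "grip": 0.46},
    {"dx": 0, "dy": 0, "dz": 0, "ax": 0, "ay": 0, "az": 0, "grip": 0.46},
    {"dx": 0, "dy": 0, "dz": 0, "ax": 0, "ay": 0, "az": 0, "grip": 0.46},
    {"dx": 0, "dy": 0, "dz": 0, "ax": 0, "ay": 0, "az": 0, "grip": 0.46}
  ]
}}

```text
clock: 9.58
position: [0.4632, 0.0643, 0.2316]
ee_rot: [-0.0, 0.999, 0.005, 0.052]
contact_force: [-13.5, -0.6, 35.0]
width: 0.0462
gripper_force: 18.0
```

```bash
python3 look.py 6 scene wrist
```

```text
t 9.5833 pos [0.4632 0.0643 0.2316] w 0.0462 F [-13.5  -0.6  35. ] M [-0.03  1.45 -0.02] 
R [[0.9945, 0.0095, 0.1046], [0.0095, -1.0, 0.0007], [0.1046, 0.0003, -0.9945]] q [-0.01  0.27  2.02  0.    0.75  1.55]
```

Emit:
{"api": "jog_arm", "payload": {
  "plan": [
    {"dx": 0, "dy": 0, "dz": 0, "ax": 0, "ay": 0, "az": 0, "grip": 0.46},
    {"dx": 0, "dy": 0, "dz": 0, "ax": 0, "ay": 0, "az": 0, "grip": 0.46},
    {"dx": 0, "dy": 0, "dz": 0, "ax": 0, "ay": 0, "az": 0, "grip": 0.46},
    {"dx": 0, "dy": 0, "dz": 0, "ax": 0, "ay": 0, "az": 0, "grip": 0.46},
    {"dx": 0, "dy": 0, "dz": 0, "ax": 0, "ay": 0, "az": 0, "grip": 0.46},
    {"dx": 0, "dy": 0, "dz": 0, "ax": 0, "ay": 0, "az": 0, "grip": 0.46}
  ]
}}

```text
clock: 10.18
position: [0.4632, 0.0643, 0.2316]
ee_rot: [-0.0, 0.999, 0.005, 0.052]
contact_force: [-13.3, -0.9, 33.3]
width: 0.0461
gripper_force: 18.0
```

```bash
python3 look.py 7 scene wrist; python3 - <<'E'
from h import *
L=lambda n,k:np.load(f"pics/{n}{k}.npy",allow_pickle=True).item()["image"]
for a,b in((5,6),(6,7)):print(a,b,[np.abs(cv2.GaussianBlur(L(n,a)[s],(5,5),0).astype(int)-cv2.GaussianBlur(L(n,b)[s],(5,5),0)).mean().round(2) for n,s in(("scene",np.s_[170:255,270:350]),("wrist",np.s_[:180]))])
r=[np.vstack([cv2.resize(L("scene",k)[170:255,240:360],(396,280),interpolation=cv2.INTER_CUBIC),cv2.resize(L("wrist",k),(396,297))]) for k in(6,7)]
cv2.imwrite("pics/cmp7.png",np.hstack(r)[:,:,::-1])
im=np.load("pics/scene7.npy",allow_pickle=True).item()
# expected lid front corners at stop (z .138) and shut (.099); mid x=.481+.073
for z,dx in((.099,.073),(.138,.079)):
    print(z,[((proj(im,(.481+dx,.064+s*.065,z))-[240,170])*3.3).round(0) for s in(1,-1)])
E
```

```text
t 10.1833 pos [0.4632 0.0643 0.2316] w 0.0461 F [-13.3  -0.9  33.3] M [-0.07  1.52 -0.03] 
R [[0.9945, 0.0096, 0.1046], [0.0095, -1.0, 0.0007], [0.1046, 0.0003, -0.9945]] q [-0.01  0.27  2.02  0.    0.75  1.55]
5 6 [np.float64(1.85), np.float64(21.8)]
6 7 [np.float64(0.44), np.float64(0.48)]
0.099 [array([202.,  55.]), array([144., 127.])]
0.138 [array([208.,  25.]), array([150.,  96.])]
```

View pics/cmp7.png

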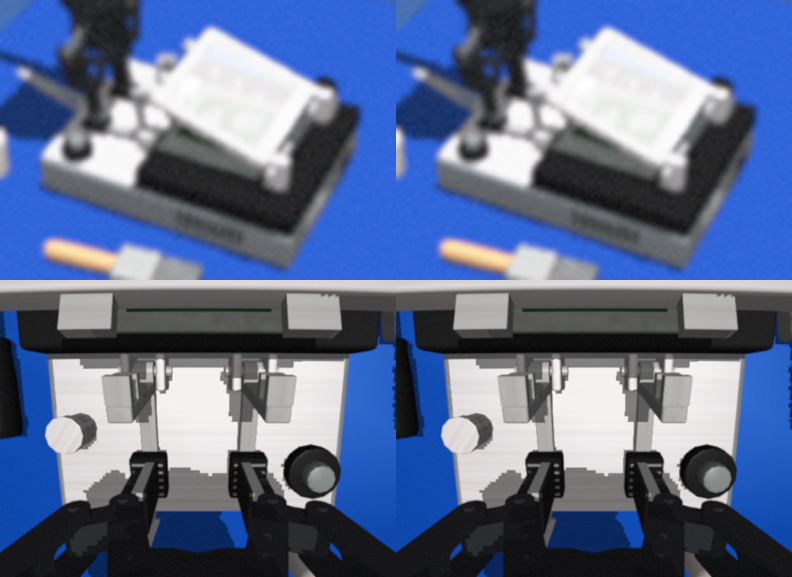

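The lid is stationary between frames, with its front corner at about (208,28) against (208,25) predicted for the stop. I'll let go by retracting along the tool axis, up and away from the lid.

Emit:
{"api": "jog_arm", "payload": {
  "plan": [
    {"dx": 0, "dy": 0, "dz": -4, "ax": 0, "ay": 0, "az": 0, "grip": 0.46},
    {"dx": 0, "dy": 0, "dz": -6, "ax": 0, "ay": 0, "az": 0, "grip": 0.46},
    {"dx": 0, "dy": 0, "dz": -8, "ax": 0, "ay": 0, "az": 0, "grip": 0.46},
    {"dx": -2, "dy": 0, "dz": -15, "ax": 0, "ay": 0, "az": 0, "grip": 0.46},
    {"dx": -5, "dy": 0, "dz": -25, "ax": 0, "ay": 0, "az": 0, "grip": 0.46},
    {"dx": -5, "dy": 0, "dz": -30, "ax": 0, "ay": 0, "az": 0, "grip": 0.46},
    {"dx": -5, "dy": 0, "dz": -30, "ax": 0, "ay": 0, "az": 0, "grip": 0.46},
    {"dx": -5, "dy": 0, "dz": -30, "ax": 0, "ay": 0, "az": 0, "grip": 0.46},
    {"dx": 0, "dy": 0, "dz": 0, "ax": 0, "ay": 0, "az": 0, "grip": 0.46},
    {"dx": 0, "dy": 0, "dz": 0, "ax": 0, "ay": 0, "az": 0, "grip": 0.46},
    {"dx": 0, "dy": 0, "dz": 0, "ax": 0, "ay": 0, "az": 0, "grip": 0.46},
    {"dx": 0, "dy": 0, "dz": 0, "ax": 0, "ay": 0, "az": 0, "grip": 0.46}
  ]
}}

```text
clock: 11.28
position: [0.4266, 0.0639, 0.3719]
ee_rot: [-0.0, 0.999, 0.005, 0.051]
contact_force: [0.0, -0.0, -0.7]
width: 0.0457
gripper_force: 0.0
```

```bash
python3 look.py 8 scene wrist; python3 - <<'E'
from h import *
L=lambda n,k:np.load(f"pics/{n}{k}.npy",allow_pickle=True).item()["image"]
cv2.imwrite("pics/cmp8.png",np.hstack([cv2.resize(L("scene",8)[170:255,240:360],(396,280),interpolation=cv2.INTER_CUBIC),cv2.resize(L("wrist",8),(373,280))])[:,:,::-1])
E
```

```text
t 11.2833 pos [0.4266 0.0639 0.3719] w 0.0457 F [ 0.  -0.  -0.7] M [-0.01  0.04 -0.01] 
R [[0.9948, 0.0091, 0.1017], [0.009, -1.0, 0.0009], [0.1017, 0.0, -0.9948]] q [-0.01  0.05  1.88  0.    1.11  1.55]
```

View pics/cmp8.png

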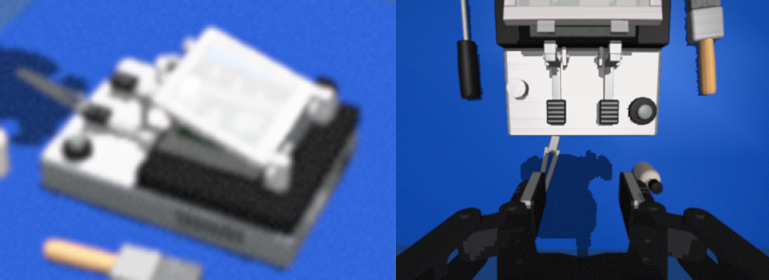

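The lid is still up with its corner at (208,28), and both pads are back at rest. The pot, button and loose items are undisturbed, and the gripper is clear with no force on it. Handing in.

```bash
python3 -c "
from rig import manip
print(manip.sign_off())"
```

```text
the job is handed in; nothing more can be done
None
```

I pressed and held both catches until the lid reached its stop, then let them go and moved the arm clear. The job is handed in, but sign-off returned no verdict; in the last pictures the lid was up, both pads were back at rest, and the start button and the loose items in view looked undisturbed.

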